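# Find the full bottle by its weight and put it on the balance

## Robot

A 7-joint arm with a two-finger parallel gripper is mounted at the origin on a cart in front of the work surface, level with it; the furniture and walls round the work are solid. World frame = base frame: x ahead of the robot, y to its left, z up, the work surface at z = 0. Lengths are in mm, angles in rad, forces in N, time in s.
With the tool pointing down it reaches from about 400 to 900 mm from the base axis. Payload 5.6 kg.
Tool frame: the origin (TCP) lies at the very end of the fingers, on their centre line; the grasp point (between the pads) lies 19 mm behind it; z points along the fingers, y is the line along which they close (so a half turn about z gives the same grasp; the last joint's range is limited). The gripper opens to 92 mm and grips with 3 to 60 N. Pads are 20 mm wide; open, the fingers measure 128 mm over their backs; the gripper's body (75 mm by 189 mm) begins 69 mm behind the grasp point.
Start: joints at [-1.167, 0.468, -0.012, 1.603, 0.006, 1.071, -0.056], TCP at [280.893, 586.181, 214.592] pointing down, gripper open.
Joint ranges: [-2.53, 2.53], [-0.31, 2.02], [-1.57, 1.55], [0.28, 2.44], [-1.29, 4.43], [0.15, 1.84], [-2.92, 2.92]. Speed limits (rad/s): [2.57, 2.57, 3.14, 3.14, 3.14, 3.14, 3.14].

## Interface

Orientations are given as a unit quaternion [x, y, z, w].
In Python, from rig import manip gives the robot as it stands. The module is installed in compiled form; this text tells all that it offers.
- The arm moves only by the shell command python3 -m pendant 'ROWS'. ROWS is JSON, a list of rows, each a list of 7 numbers: the shift along the world's x, y, z in mm, then the turn, a rotation vector about the world's x, y, z in degrees, then the closure, from 0 (fully open) to 1 (shut). A call has 1 to 5 rows; each row shifts and turns the commanded pose from where the row before left it; what a row does not reach is not made up. A row lasts 1/8 s, in which the tool goes at most 62.5 mm and 10.7 degrees, less where a joint would pass 70% of its speed; a pose out of reach is approached as far as the arm can. A call is refused whole if a number of a shift passes 62.5 or a number of a turn 10.7, either way. A call with a gripper value outside its range is refused whole. The fingers move at their own pace and stop on an object; the grip force is fixed at half the most. Time passes only in rows, so rows that do not move let the fingers close. It gives the time, the measured TCP pose, the force, the opening and the grip force at its end, in the units of the state.
- manip.state(): the state, without advancing time (a new reading comes with each control period).
- manip.get_image(name): name is "side" or "top" or "wrist"; returns a dict with "pixels" (420x560x3 uint8, blue, green, red), "z_map" (420x560 float32, mm along the optical axis (not along the pixel's ray), 0 where there is no reading), "K" (3x3 intrinsics, pixels), "world_from_camera" (4x4, takes a point from camera to world coordinates); the wrist camera has in their place "mount" (4x4, takes a point from camera to tool coordinates, whose origin is the TCP and whose axes are the flange's). Camera axes: x right, y up, looking along -z (the intrinsics and any distortion apply to the point x, -y, -z); pixel columns grow to the right and rows downward; lengths in mm; the calibration is good to about 2 mm. The wrist camera is an equidistant fisheye: a pixel r from the principal point sees the ray r / f radians off the axis. A picture is of the moment at which its call begins: read the wrist's pose just before it.
- manip.finish_job(): hands the job in; it is judged then, once.
Trained networks look in the newest picture that a camera, given by its name, has taken for a name from the list of things; names that differ only in an ending like _2 or _b are one class to them, and where a whole thing is asked for, a point or a joint stands for the part that bears it (a point fixed in the world has none). Each returns a list of dicts, best first, with "conf" (0 to 1); they miss things now and then, are a little off and sometimes report something else, mostly with a low value. They report only what shows in the picture. A call takes as long as a camera call. They do not tell look-alikes from the thing itself.
- manip.outline_of(camera, thing): "mask" (420x560 bool, what is visible of it) and "position" ([column, row] in pixels, amid what is visible of it).
- manip.spot_point(camera, thing): "position" ([column, row] in pixels: a listed point, or the origin of a listed thing).
The state is a dict: "t": time; "joint_positions": joint angles; "joint_velocities": joint speeds; "effort": joint torques, N m; "ee_pos": TCP position; "eef_rot": TCP orientation; "contact_force": force on the tool from outside, world axes, zero at the start; "ft_torque": the same for the moment, N m; "finger_gap": finger opening in mm; "gripper_force": force on a finger pad.
Only numpy, scipy, OpenCV 4.12 (cv2) and the standard library are available. Lean on these libraries where they do the work, as an engineer would, in place of code of your own. Each camera call takes 0.05 s, during which the arm holds its last target. There are 200 camera calls.

## Task

Three look-alike closed bottles stand slanted in the rack; one is full and the other two are as good as empty. Heft them to find the full one, stand it gently upright in the middle of the balance's pan and let go, and leave the two empty ones fully seated in the bays they came from, without disturbing the timer, the tape roll or the dish.

Things in the scene. Friction and masses are not known exactly. Their poses are not given: they have to be found in the camera images.
- rack: fixed rack of bent aluminium sheet, 150 mm deep, 264 mm wide, 75 mm tall, with three equal open bays side by side at rack y = +90, 0, -90 mm. Origin: on the worktop below the middle bay's point, z up; its front (-x) faces the robot roughly. A bottle in a bay leans about 30 degrees from vertical, cap towards the rack's -x (towards the robot). About 2 mm of play round each bottle.
- bay_a (a point): centre of the seat of the bay at rack y = +90 mm, 30 mm above the worktop. Measured along the leaning bottle from its foot, the front plate it leans on reaches up 63 mm, the side cheeks 40 mm, the rear lip 20 mm. Above the cheeks a bottle's +y and -y sides are free, 40 mm of air to its neighbour.
- bay_b (a point): the same for the middle bay, at rack y = 0
- bay_c (a point): the same for the bay at rack y = -90 mm
- bottle_a: one of three outwardly identical closed white bottles: square body 50 x 50 x 100 mm, round grey cap 40 mm across, its top 120 mm above the foot. Origin: centre of the underside; z runs along the bottle to the cap. Starts in bay a, square to the rack (its y along the rack's y). Any of the three may be the full one: it weighs 0.35 to 0.49 kg, the other two 0.12 to 0.15 kg each.
- bottle_b: the same kind of bottle, starting in bay b (middle)
- bottle_c: the same kind of bottle, starting in bay c
- balance: fixed white bench balance 180 x 160 mm, 50 mm tall without its pan. Origin: on the worktop under the middle of the length, z up; its display side is -x
- pan (a point): centre of the top face of the balance's flat round steel pan, 116 mm in diameter, 68 mm above the worktop; the pan does not move
- timer: loose bystander: white bench timer 66 x 66 x 20 mm, origin under its centre
- tape_roll: loose bystander: roll of tape lying flat, 83 mm across, 18 mm tall, origin under its centre
- dish: loose bystander: closed petri dish 90 mm across, 13 mm tall, origin under its centre
Mind the look-alikes: they are no part of the job. Leave any green look-alike of the bottle_b alone.

How it is judged (in metres and radians):
At the end, for the whole second after the job is handed in: the full bottle (the one pressing on the balance with more than 2.4 N) stands upright (within 3.4 degrees) on the pan, at rest, its foot within 22 mm of the pan's centre; the other two bottles are at rest within 12 mm of where they stood in their bays at the start (((horizontal distance between bottle_a and pan below 0.022 m and angle between bottle_a's own z axis and vertical below 0.06 rad and z of bottle_a in the frame of pan below 0.006 m and contact force between bottle_a and balance above 2.4 N and linear speed of each of bottle_a, bottle_b, bottle_c below 0.02 m/s and distance of each of bottle_b, bottle_c from where it was at the start of the episode below 0.012 m) or (horizontal distance between bottle_b and pan below 0.022 m and angle between bottle_b's own z axis and vertical below 0.06 rad and z of bottle_b in the frame of pan below 0.006 m and contact force between bottle_b and balance above 2.4 N and linear speed of each of bottle_b, bottle_a, bottle_c below 0.02 m/s and distance of each of bottle_a, bottle_c from where it was at the start of the episode below 0.012 m) or (horizontal distance between bottle_c and pan below 0.022 m and angle between bottle_c's own z axis and vertical below 0.06 rad and z of bottle_c in the frame of pan below 0.006 m and contact force between bottle_c and balance above 2.4 N and linear speed of each of bottle_c, bottle_a, bottle_b below 0.02 m/s and distance of each of bottle_a, bottle_b from where it was at the start of the episode below 0.012 m))); the robot touches nothing.
It fails at once if the timer is pushed more than 30 mm from its place (distance of timer from where it was at the start of the episode above 0.03 m).
It fails at once if the tape roll is pushed more than 30 mm from its place (distance of tape_roll from where it was at the start of the episode above 0.03 m).
It fails at once if the dish is pushed more than 30 mm from its place (distance of dish from where it was at the start of the episode above 0.03 m).
It fails at once if a bottle is dropped or slammed on the balance (over 40 N) (contact force between any of bottle_a, bottle_b, bottle_c and balance above 40 N).
It also fails if it takes over 66 s, if anything falls off the work surface, if the arm or the gripper's body presses on something with over 40 N, if the wrist force passes 120 N, or if a joint passes its speed limit or range.

## Working session

There is one attempt and no reset: what is moved stays moved. The work goes in short steps, Python scripts to look and compute and a shell command to move; the robot and the scene stay as the last step left them, time stands still between calls to the robot, and variables do not carry over. Pictures are saved under pics/ and viewed, at most 10 in all, crops included, and the job is handed in when it is done.

```bash
mkdir -p pics
cat > h.py <<'E'
import numpy as np, cv2
from rig import manip
def cam(n):
    im=manip.get_image(n); return im
def world(im,px,z=None):
    K=im["K"];T=im["world_from_camera"];u,v=px
    d=np.array([(u-K[0,2])/K[0,0],-(v-K[1,2])/K[1,1],-1.])
    if z is None:
        dep=im["z_map"][int(round(v)),int(round(u))]; return (T@np.r_[d*dep,1])[:3]
    o=T[:3,3];r=T[:3,:3]@d; return o+r*(z-o[2])/r[2]
def cloud(im,mask):
    K=im["K"];T=im["world_from_camera"];v,u=np.where(mask&(im["z_map"]>0));d=im["z_map"][v,u]
    P=np.c_[(u-K[0,2])/K[0,0]*d,-(v-K[1,2])/K[1,1]*d,-d]
    return P@T[:3,:3].T+T[:3,3]
E
python3 - <<'E'
from h import *
ims={}
for n in("top","side"):
    im=cam(n);ims[n]=im["pixels"];print(n,im["world_from_camera"][:3,3].round())
    for t in("rack","bay_a","bay_b","bay_c","pan","balance","timer","tape_roll","dish"):
        for r in manip.spot_point(n,t)[:2]:
            p=r["position"];print(t,round(r["conf"],2),np.round(p),world(im,p).round(1),world(im,p,{"pan":68,"bay_a":30,"bay_b":30,"bay_c":30}.get(t,0)).round(1))
    for r in manip.outline_of(n,"bottle_a"):
        c=cloud(im,r["mask"]);print("bottle",round(r["conf"],2),np.round(r["position"]),np.median(c,0).round(),c.max(0).round())
cv2.imwrite("pics/top.png",ims["top"]);cv2.imwrite("pics/side.png",ims["side"])
s=manip.state();print(s)
E
```

```text
top [ 400.   18. 1413.]
rack 0.73 [193. 190.] [584.5 270.1 126. ] [602.5 294.8   0. ]
bay_a 0.86 [193. 188.] [593.4 273.2 117.4] [606.4 290.4  30. ]
bay_a 0.73 [198. 184.] [607.1 260.2  96.9] [617.7 272.5  30. ]
bay_b 0.86 [193. 188.] [593.4 273.2 117.4] [606.4 290.4  30. ]
bay_b 0.73 [198. 184.] [607.1 260.2  96.9] [617.7 272.5  30. ]
bay_c 0.86 [193. 188.] [593.4 273.2 117.4] [606.4 290.4  30. ]
bay_c 0.73 [198. 184.] [607.1 260.2  96.9] [617.7 272.5  30. ]
pan 0.86 [384. 248.] [ 413.6 -318.8   66.3] [ 413.6 -318.4   68. ]
balance 0.63 [378. 258.] [ 382.1 -300.5   67.3] [ 381.2 -316.4    0. ]
timer 0.6 [296. 182.] [630.8 -45.4  13.9] [633.1 -46.    0. ]
tape_roll 0.86 [223. 249.] [409.  193.    2.6] [409.1 193.3   0. ]
dish 0.92 [338. 204.] [ 559.5 -184.7    6.2] [ 560.2 -185.6    0. ]
bottle 0.95 [196. 191.] [578. 267. 122.] [631. 303. 147.]
bottle 0.7 [174. 252.] [399. 330.  49.] [428. 404.  60.]
bottle 0.63 [222. 182.] [603. 183. 125.] [653. 220. 148.]
bottle 0.6 [164. 202.] [554. 352. 121.] [608. 416. 146.]
side [ 218. -902.  777.]
rack 0.98 [269. 191.] [587.1 227.   39.9] [607
[... 1049 characters left out ...]
y([-1.16696893,  0.46747764, -0.01160751,  1.60269006,  0.0059816 ,
        1.07143367, -0.05630131]), 'joint_velocities': array([ 0.00057193, -0.00030929, -0.00018011,  0.00187269,  0.00146777,
       -0.00081208, -0.00053629]), 'effort': array([ 2.42367696e-04, -5.20435452e+01, -1.23606966e-02, -2.44051927e+01,
       -5.66530076e-02,  1.14786235e-02,  3.82949634e-05]), 'ee_pos': array([280.90101644, 586.17264217, 214.61099784]), 'eef_rot': array([2.21596250e-01, 9.75138504e-01, 1.10285908e-05, 1.22908332e-05]), 'contact_force': array([ 0.01051689, -0.35023058, -0.27792077]), 'ft_torque': array([-0.02328564,  0.00619179, -0.0234005 ]), 'gripper_force': 0.0, 'finger_gap': 91.84199697899297}
```

View pics/top.png

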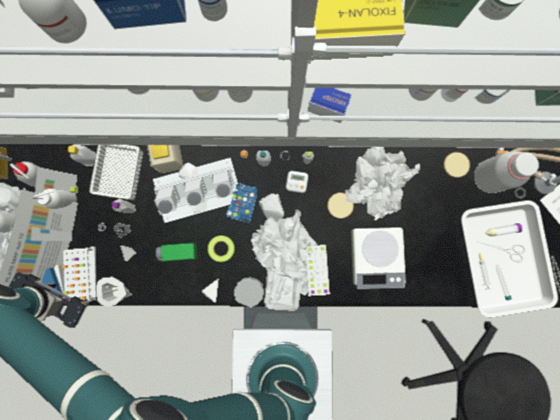

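View pics/side.png

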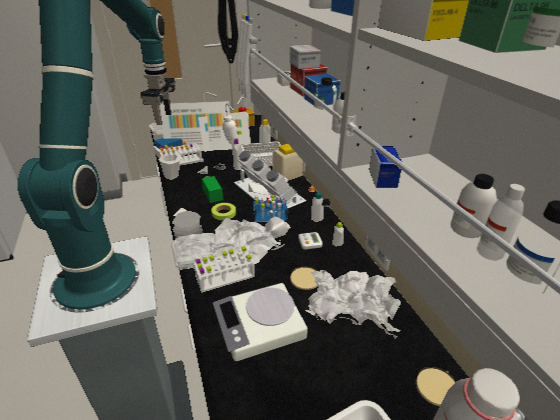

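The top view shows three grey caps at about (165,197), (194,191) and (222,186), which are the bottles in the rack. The green block at (176,252) is the look-alike, to be left alone. White bottles at (60,20) and (505,170) and others on the shelf are not ours. The pan is at (384,248), the timer at (296,182), the tape roll at (221,249) and the dish at (340,204). Next I'll fit the caps and check them in a crop.

Run:
```python
from h import *
im=cam("top");pix=im["pixels"]
g=cv2.cvtColor(pix,cv2.COLOR_BGR2HSV)
roi=np.zeros(g.shape[:2],bool);roi[165:225,145:245]=1
for lo in (90,160,):
  pass
C=[]
full=np.zeros((420,560,3))
for c0 in ((165,198),(194,191),(222,186)):
    m=np.zeros(g.shape[:2],np.uint8);cv2.circle(m,c0,11,1,-1)
    mm=(m>0)&(g[...,2]<175)&(g[...,2]>60)&(g[...,1]<60)
    P=cloud(im,mm);P=P[P[:,2]>118];
    q=np.median(P,0);C.append(P.mean(0));print(len(P),P.mean(0).round(1),P.min(0).round(),P.max(0).round())
    A=np.c_[P[:,:2],np.ones(len(P))];k=np.linalg.lstsq(A,P[:,2],rcond=None)[0];print("plane",k.round(3))
d=C[0]-C[2];print("spacing",np.linalg.norm(d[:2]),"ang",np.degrees(np.arctan2(d[1],d[0])))
# side walls/front: whole rack footprint
mk=manip.outline_of("top","rack")
for r in mk[:1]:
    P=cloud(im,r["mask"]);print(r["conf"],P.min(0).round(),P.max(0).round())
# pan
for r in manip.outline_of("top","pan")[:1]:
    P=cloud(im,r["mask"]);P=P[abs(P[:,2]-68)<5]
    print("pan?",P.mean(0).round(1),P.min(0).round(),P.max(0).round())
for r in manip.outline_of("top","balance")[:1]:
    P=cloud(im,r["mask"]);b=cv2.minAreaRect(P[:,:2].astype(np.float32));print("bal",b)
cv2.imwrite("pics/crop.png",cv2.resize(pix[150:235,140:250],None,fx=7,fy=7,interpolation=cv2.INTER_CUBIC)[:595,:770])
```

```text
116 [541.4 350.7 134.6] [526. 331. 118.] [570. 384. 145.]
plane [-2.06000e-01  2.90000e-02  2.36024e+02]
127 [564.1 264.2 135.5] [548. 244. 118.] [595. 289. 146.]
plane [-6.80000e-02  1.13000e-01  1.44222e+02]
161 [584.9 178.9 134.2] [564. 156. 119.] [616. 202. 147.]
plane [ 0.159  0.111 21.678]
spacing 177.21756456834734 ang 104.21498394419986
0.81 [499. 149.  -4.] [704. 420. 130.]
pan? [ 412.5 -306.7   68.1] [ 318. -363.   63.] [ 470. -249.   73.]
bal ((381.92333984375, -316.30755615234375), (199.10032653808594, 177.85289001464844), 1.8032746315002441)
```

View pics/crop.png

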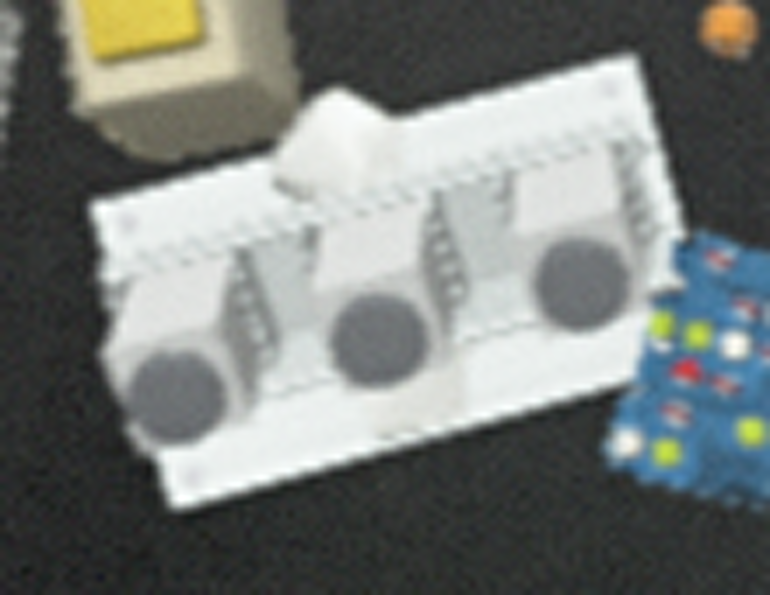

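The crop shows the three caps at full-image (165.3,206.4), (194.3,198.3) and (223,190.4), all white bottles in the rack, with a crumpled paper behind the rack. I'll compute the geometry from these.

Run:
```python
from h import *
from scipy.spatial.transform import Rotation as R
im=cam("top");v=cv2.cvtColor(im["pixels"],cv2.COLOR_BGR2HSV)[...,2]
C=[]
for c0 in ((165,206),(194,198),(223,190)):
    m=np.zeros(v.shape,np.uint8);cv2.circle(m,c0,10,1,-1);mm=(m>0)&(v<150)
    r,c=np.where(mm);px=(c.mean(),r.mean());P=cloud(im,cv2.erode(mm.astype(np.uint8),np.ones((3,3)))>0)
    w=world(im,px,134);C.append(w);print(len(r),np.round(px,1),w.round(1),np.median(P,0).round(1))
C=np.array(C);d=C[0]-C[2];a=np.arctan2(d[1],d[0]);print(np.linalg.norm(d[:2]),np.degrees(a))
yr=np.array([np.cos(a),np.sin(a),0]);xr=np.array([yr[1],-yr[0],0])
ax=-.5*xr+np.cos(np.pi/6)*np.array([0,0,1])
print("rackx",xr,"axis",ax)
tool=np.c_[np.cross(yr,-ax),yr,-ax]
for i,c in enumerate(C):
    m=C.mean(0)+(1-i)*90*yr; foot=m-120*ax
    print("abc"[i],"cap",m.round(1),"foot",foot.round(1),"TCP@55",(foot+55*ax).round(1),"TCP@140",(foot+140*ax).round(1))
q=R.from_matrix(tool);s=manip.state();cur=R.from_quat(s["eef_rot"])
print(q.as_quat().round(4),"rotvec world deg",np.degrees((q*cur.inv()).as_rotvec()).round(1),s["ee_pos"])
```

```text
166 [163.7 206.9] [532.4 354.7 134. ] [534.  352.4 135.4]
142 [193.8 198.2] [558.9 265.6 134. ] [558.8 265.2 135.9]
138 [222.7 190.2] [583.7 179.6 134. ] [583.4 179.3 136.8]
182.45775231729263 106.33124218628323
rackx [0.95965211 0.28119003 0.        ] axis [-0.47982605 -0.14059501  0.8660254 ]
a cap [533. 353. 134.] foot [590.6 369.9  30.1] TCP@55 [564.2 362.1  77.7] TCP@140 [523.4 350.2 151.3]
b cap [558.3 266.6 134. ] foot [615.9 283.5  30.1] TCP@55 [589.5 275.8  77.7] TCP@140 [548.7 263.8 151.3]
c cap [583.6 180.2 134. ] foot [641.2 197.1  30.1] TCP@55 [614.8 189.4  77.7] TCP@140 [574.  177.4 151.3]
[-0.1372  0.9561  0.0368  0.2562] rotvec world deg [ -2.5 -30.6  41. ] [280.90680319 586.17755912 214.61210362]
```

```bash
python3 -m pendant '[[30,-40,5,-0.31,-3.8,5.1,0.28],[30,-42,5,-0.31,-3.8,5.1,0.28],[30,-42,0,-0.31,-3.8,5.1,0.28],[30,-42,0,-0.31,-3.8,5.1,0.28]]'; python3 -m pendant '[[30,-41,-5,-0.31,-3.8,5.1,0.28],[30,-41,-5,-0.31,-3.8,5.1,0.28],[30,-41,-5,-0.31,-3.8,5.1,0.28],[29,-41,-7,-0.31,-3.8,5.1,0.28],[0,0,0,0,0,0,0.28]]'
cat > w.py <<'E'
from h import *
from scipy.spatial.transform import Rotation as R
import sys
s=manip.state();im=manip.get_image("wrist")
print(s["t"],s["ee_pos"].round(1),s["eef_rot"].round(4),s["contact_force"].round(2),s["finger_gap"])
M=im["mount"];print(M.round(2).tolist(),im["K"].round(1).tolist())
np.savez("w.npz",pos=s["ee_pos"],q=s["eef_rot"],M=M,K=im["K"],z=im["z_map"],pix=im["pixels"])
for t in("bottle_a",):
    for r in manip.outline_of("wrist",t): print(r["conf"],np.round(r["position"]),r["mask"].sum())
cv2.imwrite("pics/%s.png"%sys.argv[1],im["pixels"])
E
python3 w.py w1
```

```text
t: 1.85
ee_pos: [401.8, 419.1, 225.0]
eef_rot: [0.042, 0.99, 0.019, 0.132]
contact_force: [0.1, 0.1, -0.5]
finger_gap: 66.1
gripper_force: 0.0
t: 2.48
ee_pos: [520.6, 251.0, 201.6]
eef_rot: [-0.132, 0.957, 0.035, 0.254]
contact_force: [-0.0, 0.3, 0.9]
finger_gap: 66.1
gripper_force: 0.0
2.475 [520.6 251.  201.6] [-0.1325  0.9574  0.0347  0.2542] [-0.02  0.33  0.92] 66.06285255393793
[[0.0, 0.96, 0.27, 77.11], [1.0, -0.0, 0.0, -1.57], [0.0, 0.27, -0.96, -170.95], [0.0, 0.0, 0.0, 1.0]] [[325.2, 0.0, 279.3], [0.0, 325.2, 204.8], [0.0, 0.0, 1.0]]
0.97 [416.  27.] 6329
0.75 [382. 202.] 4007
0.68 [191. 203.] 3856
0.67 [287. 202.] 3672
```

View pics/w1.png

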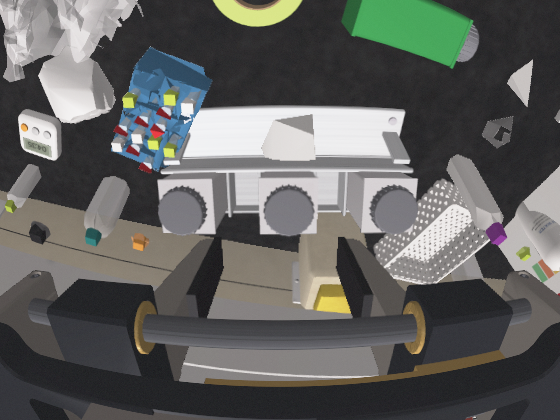

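The wrist view shows the three caps in a row at (183,209), (288,209) and (393,209), with the timer at (40,135) on the left (c) side and the green look-alike at (410,30).

```bash
cat > m.py <<'E'
from h import *
from scipy.spatial.transform import Rotation as R
D=np.load("w.npz");K=D["K"];M=D["M"];Rt=R.from_quat(D["q"]);v=cv2.cvtColor(D["pix"],cv2.COLOR_BGR2HSV)
def ray(u,w):
    x=u-K[0,2];y=w-K[1,2];r=np.hypot(x,y)+1e-9;t=r/K[0,0]
    return np.array([x/r*np.sin(t),-y/r*np.sin(t),-np.cos(t)])
def towld(p): return Rt.apply(M[:3,:3]@p+M[:3,3])+D["pos"]
def pt(u,w):
    d=ray(u,w);z=D["z"][int(round(w)),int(round(u))];return towld(d*z/-d[2])
def caps(cs,rad=27):
    out=[]
    for c0 in cs:
        m=np.zeros(v.shape[:2],np.uint8);cv2.circle(m,c0,rad,1,-1)
        mm=(m>0)&(v[...,2]<145)
        n,l,st,ce=cv2.connectedComponentsWithStats(mm.astype(np.uint8));i=1+np.argmax(st[1:,4])
        mm=cv2.erode((l==i).astype(np.uint8),np.ones((3,3)))
        P=np.array([pt(c,r) for r,c in zip(*np.where(mm))])
        # keep top-face points: robust plane
        q=np.median(P,0);_,_,V=np.linalg.svd(P-q);
        for _ in range(5):
            n=V[2];k=abs((P-q)@n)<3;q=P[k].mean(0);_,_,V=np.linalg.svd(P[k]-q)
        n=V[2]*np.sign(V[2][2]);uv=(P[k]-q)@V[:2].T
        (cc,rr)=cv2.minEnclosingCircle(uv.astype(np.float32));ctr=q+np.array(cc)@V[:2]
        print(c0,k.sum(),"ctr",ctr.round(1),"mean",q.round(1),"r",round(rr,1),"n",n.round(3));out.append(ctr)
    return np.array(out)
E
python3 - <<'E'
from m import *
C=caps([(393,208),(288,208),(183,208)])
d=C[0]-C[2];a=np.degrees(np.arctan2(d[1],d[0]));print(np.linalg.norm(d),d,a)
T=Rt.as_matrix();print(T.round(3))
E
```

```text
(393, 208) 1516 ctr [529.6 351.9 134.8] mean [529.4 351.1 134.5] r 20.1 n [-0.484 -0.152  0.862]
(288, 208) 1692 ctr [554.  266.2 134.6] mean [553.6 266.1 134.3] r 19.2 n [-0.486 -0.141  0.862]
(183, 208) 1520 ctr [579.7 180.6 135.1] mean [578.8 181.  134.6] r 20.0 n [-0.494 -0.13   0.86 ]
178.51457047183968 [-50.12626262 171.33226407  -0.25486174] 106.30776381674988
[[-0.836 -0.271  0.478]
 [-0.236  0.963  0.134]
 [-0.496 -0.001 -0.868]]
```

```bash
python3 -m pendant '[[-3,-1,1,0,0,0,0.28],[14,4,-25,0,0,0,0.28],[14,4,-25,0,0,0,0.28],[14,4,-25,0,0,0,0.28],[0,0,0,0,0,0,0.28]]'; python3 -m pendant '[[0,0,0,0,0,0,0.28]]'
```

```text
t: 3.2
ee_pos: [557.9, 268.4, 126.8]
eef_rot: [-0.137, 0.957, 0.036, 0.254]
contact_force: [-0.6, 0.0, 0.8]
finger_gap: 66.2
gripper_force: 0.0
t: 3.32
ee_pos: [558.6, 268.6, 129.3]
eef_rot: [-0.137, 0.956, 0.037, 0.255]
contact_force: [-0.7, 0.1, -0.5]
finger_gap: 65.9
gripper_force: 0.0
```

```bash
python3 -m pendant '[[14,3.5,-25,0,0,0,0.28],[13.6,3.3,-26.2,0,0,0,0.28],[0,0,0,0,0,0,0.28],[0,0,0,0,0,0,0.28]]'; python3 -m pendant '[[0,0,0,0,0,0,1],[0,0,0,0,0,0,1],[0,0,0,0,0,0,1],[0,0,0,0,0,0,1],[0,0,0,0,0,0,1]]'
```

```text
t: 3.82
ee_pos: [577.4, 269.7, 94.7]
eef_rot: [-0.136, 0.957, 0.033, 0.254]
contact_force: [-1.0, 0.3, -0.9]
finger_gap: 66.4
gripper_force: 0.0
t: 4.45
ee_pos: [577.5, 270.5, 94.2]
eef_rot: [-0.137, 0.957, 0.033, 0.254]
contact_force: [-3.4, 0.3, 6.7]
finger_gap: 50.5
gripper_force: 29.7
```

```bash
python3 -m pendant '[[-2.4,-0.7,4.3,0,0,0,1],[-2.4,-0.7,4.3,0,0,0,1],[-2.4,-0.7,4.3,0,0,0,1],[-2.4,-0.7,4.3,0,0,0,1],[0,0,0,0,0,0,1]]'; for i in 1 2 3; do python3 -m pendant '[[0,0,0,0,0,0,1]]' | sed -n '2p;4p;5p'; done
```

```text
t: 5.08
ee_pos: [567.9, 266.8, 111.3]
eef_rot: [-0.136, 0.957, 0.032, 0.254]
contact_force: [0.8, 1.4, 3.0]
finger_gap: 50.3
gripper_force: 29.8
ee_pos: [568.0, 266.9, 111.1]
contact_force: [1.0, 1.3, 2.2]
finger_gap: 50.6
ee_pos: [568.0, 266.9, 110.9]
contact_force: [1.1, 1.1, 3.2]
finger_gap: 50.4
ee_pos: [568.0, 266.9, 110.8]
contact_force: [1.1, 1.2, 4.2]
finger_gap: 50.4
```

```bash
python3 - <<'E'
from h import *
s=manip.state();print(s["joint_positions"].round(3),s["contact_force"],s["ft_torque"],s["effort"].round(2),s["t"])
E
python3 w.py w2
```

```text
[-0.526  0.394 -0.052  2.146  1.026  0.196  0.311] [1.10012545 1.19728058 4.15261699] [ 0.39697558 -0.2235075   0.15348758] [  0.48 -38.19   0.25 -14.45   0.17   0.24   0.05] 5.45
5.45 [568.  266.9 110.8] [-0.1364  0.957   0.0322  0.2541] [1.1  1.2  4.15] 50.42046581451874
[[0.0, 0.96, 0.27, 77.12], [1.0, -0.0, 0.0, -1.58], [0.0, 0.27, -0.96, -170.95], [0.0, 0.0, 0.0, 1.0]] [[325.2, 0.0, 279.3], [0.0, 325.2, 204.8], [0.0, 0.0, 1.0]]
0.97 [147. 241.] 8109
0.85 [280. 261.] 11455
0.73 [506.  15.] 4573
0.69 [423. 243.] 8142
```

View pics/w2.png

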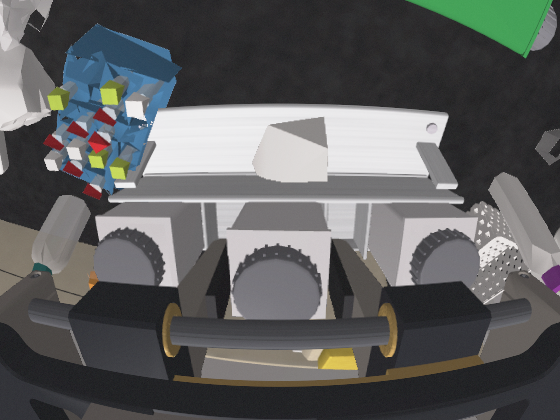

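The wrist view shows bottle b gripped with its cap at (277,285), and neighbours clear at (125,262) and (445,262). j6 is near its lower limit, so a steeper tool will be needed later. The force isn't clear yet, so I'll lift a bit more and read it again.

```bash
python3 -m pendant '[[-4.8,-1.4,8.6,0,0,0,1],[-4.8,-1.4,8.6,0,0,0,1],[0,0,0,0,0,0,1]]' | sed -n 2,4p; for i in 1 2 3 4 5; do python3 -m pendant '[[0,0,0,0,0,0,1]]' | sed -n '2p;4p'; done; python3 -c "
from h import *
s=manip.state();print(s['joint_positions'].round(3),s['ft_torque'],s['eef_rot'])"
```

```text
ee_pos: [558.1, 263.4, 128.3]
eef_rot: [-0.136, 0.957, 0.032, 0.254]
contact_force: [1.8, 0.8, 1.5]
ee_pos: [558.2, 263.5, 127.8]
contact_force: [2.3, 0.8, 3.4]
ee_pos: [558.3, 263.6, 127.7]
contact_force: [2.4, -0.0, 2.3]
ee_pos: [558.3, 263.6, 127.6]
contact_force: [2.3, -0.3, 3.0]
ee_pos: [558.2, 263.6, 127.6]
contact_force: [2.3, -0.4, 3.1]
ee_pos: [558.2, 263.6, 127.6]
contact_force: [3.3, -1.0, 1.7]
[-0.475  0.353 -0.117  2.156  0.96   0.234  0.38 ] [-0.1175385  -0.44560517 -0.20428101] [-0.13626922  0.95709791  0.03182722  0.25373476]
```

```bash
python3 -m pendant '[[0,1,12,0,0,0,1],[-2,1,12,0,0,0,1],[-4,0,12,0,0,0,1],[-4,0,10,0,0,0,1],[0,0,0,0,0,0,1]]' | sed -n 2,4p; for i in 1 2 3 4 5; do python3 -m pendant '[[0,0,0,0,0,0,1]]' | sed -n '2p;4p'; done; python3 -c "
from h import *
s=manip.state();print(s['joint_positions'].round(3),s['ft_torque'],s['eef_rot'])"
```

```text
ee_pos: [547.5, 266.1, 173.8]
eef_rot: [-0.137, 0.957, 0.032, 0.254]
contact_force: [-0.9, 0.3, -1.3]
ee_pos: [547.7, 265.7, 173.1]
contact_force: [-0.2, 0.1, -1.5]
ee_pos: [547.9, 265.8, 173.1]
contact_force: [0.0, -0.4, -0.7]
ee_pos: [548.0, 265.9, 173.3]
contact_force: [-0.7, -0.4, -1.6]
ee_pos: [548.0, 266.0, 173.5]
contact_force: [0.0, -0.1, -0.3]
ee_pos: [548.1, 266.0, 173.7]
contact_force: [-0.6, 0.0, -1.4]
[-0.356  0.272 -0.269  2.136  0.772  0.336  0.573] [-0.11704527  0.70045746  0.06438709] [-0.136425    0.95704821  0.03216866  0.25379545]
```

About 0.12 kg, so b is empty. I'll check how it sits in the hand before putting it back.

```bash
python3 w.py w3 | head -1
python3 - <<'E'
from m import *
C=caps([(277,285)],48)
print("cap-TCP",(C[0]-D["pos"]).round(1), "tool axes",Rt.as_matrix().round(3).tolist())
C=caps([(160,230),(400,230)],30)
E
```

```text
7.8 [548.1 266.  173.7] [-0.1364  0.957   0.0322  0.2538] [-0.62  0.04 -1.41] 50.32657393233177
(277, 285) 4644 ctr [525.5 256.8 214.3] mean [523.7 256.3 213.2] r 19.8 n [-0.486 -0.178  0.855]
cap-TCP [-22.6  -9.2  40.6] tool axes [[-0.834, -0.277, 0.477], [-0.245, 0.961, 0.131], [-0.495, -0.008, -0.869]]
(160, 230) 617 ctr [678.6 162.1  84.3] mean [647.3 175.2 101.1] r 119.9 n [0.506 0.112 0.855]
(400, 230) 506 ctr [625.9 401.5  68.5] mean [558.6 367.2 119.6] r 133.2 n [0.6   0.017 0.8  ]
```

View pics/w3.png

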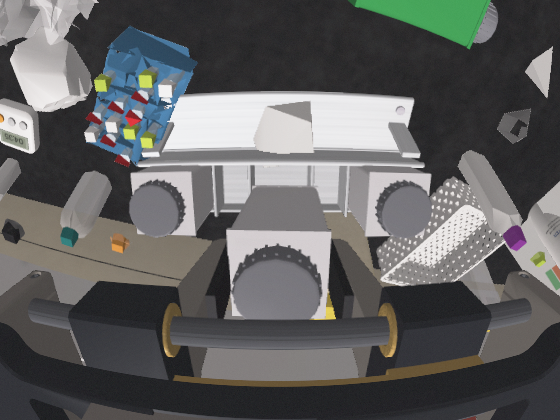

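The wrist view shows bottle b in hand with its cap at (277,285), straight between the fingers and clear of the rack. I'll bring it onto the bay axis and then reinsert it.

```bash
python3 -m pendant '[[-2,-1.5,-9,0,0,0,1],[-2,-1.4,-10,0,0,0,1],[0,0,0,0,0,0,1],[0,0,0,0,0,0,1]]'; python3 -c "
from h import *
s=manip.state();print(s['joint_positions'].round(3))"
```

```text
t: 8.4
ee_pos: [544.3, 263.4, 155.2]
eef_rot: [-0.137, 0.957, 0.032, 0.254]
contact_force: [-0.3, 0.2, -1.2]
finger_gap: 50.4
gripper_force: 29.7
[-0.405  0.292 -0.213  2.162  0.858  0.293  0.48 ]
```

```bash
python3 -m pendant '[[4.8,1.3,-8.7,0,0,0,1],[4.8,1.3,-8.7,0,0,0,1],[4.8,1.4,-8.7,0,0,0,1],[0,0,0,0,0,0,1]]'; python3 -m pendant '[[4.8,1.4,-8.7,0,0,0,1],[4.8,1.4,-8.7,0,0,0,1],[0,0,0,0,0,0,1],[0,0,0,0,0,0,1]]';python3 -c "
from h import *
s=manip.state();print(s['joint_positions'].round(3))"
```

```text
t: 8.9
ee_pos: [558.5, 267.1, 127.5]
eef_rot: [-0.137, 0.957, 0.032, 0.253]
contact_force: [0.4, -0.8, -1.2]
finger_gap: 50.5
gripper_force: 29.7
t: 9.4
ee_pos: [567.9, 270.1, 111.5]
eef_rot: [-0.137, 0.957, 0.032, 0.254]
contact_force: [0.3, -0.1, -1.5]
finger_gap: 50.6
gripper_force: 29.7
[-0.509  0.396 -0.079  2.14   1.039  0.209  0.296]
```

```bash
python3 -m pendant '[[4.8,1.4,-8.7,0,0,0,1],[2.4,0.7,-4.3,0,0,0,1],[0,0,0,0,0,0,1]]'; python3 -m pendant '[[2.4,0.7,-4.3,0,0,0,1],[0,0,0,0,0,0,1],[0,0,0,0,0,0,1]]';python3 -c "
from h import *
s=manip.state();print(s['joint_positions'].round(3))"
```

```text
t: 9.78
ee_pos: [575.2, 272.0, 98.2]
eef_rot: [-0.136, 0.957, 0.032, 0.254]
contact_force: [0.2, 0.2, -1.2]
finger_gap: 50.4
gripper_force: 29.7
t: 10.15
ee_pos: [577.9, 273.4, 94.6]
eef_rot: [-0.137, 0.957, 0.033, 0.254]
contact_force: [-1.2, 0.2, 4.0]
finger_gap: 50.3
gripper_force: 29.8
[-0.54   0.439 -0.036  2.127  1.136  0.178  0.198]
```

```bash
python3 -m pendant '[[0,0,0,0,0,0,0.28],[0,0,0,0,0,0,0.28],[0,0,0,0,0,0,0.28],[-9.6,-2.8,17.3,0,0,0,0.28],[-9.6,-2.8,17.3,0,0,0,0.28]]'; python3 -m pendant '[[-9.6,-2.8,17.3,0,0,0,0.28],[-9.6,-2.8,17.3,0,0,0,0.28],[8,-29,5,-2.1,7.2,0,0.28],[8,-29,0,-2.1,7.2,0,0.28],[7.5,-29,-5,0,0,0,0.28]]';  python3 -m pendant '[[0,0,0,0,0,0,0.28],[0,0,0,0,0,0,0.28],[0,0,0,0,0,0,0.28]]';python3 w.py w4 | head -1
python3 - <<'E'
from m import *
s=manip.state();print(s['joint_positions'].round(3),Rt.as_matrix().round(3).tolist())
for r in manip.outline_of("wrist","bottle_a"):
  print(r["conf"],np.round(r["position"]))
E
```

```text
t: 10.78
ee_pos: [558.0, 266.9, 128.5]
eef_rot: [-0.136, 0.957, 0.032, 0.253]
contact_force: [0.2, -0.1, -1.0]
finger_gap: 66.6
gripper_force: 0.0
t: 11.4
ee_pos: [565.8, 180.9, 162.4]
eef_rot: [-0.137, 0.979, 0.012, 0.152]
contact_force: [1.1, 0.4, -0.8]
finger_gap: 66.1
gripper_force: 0.0
t: 11.78
ee_pos: [562.3, 182.8, 161.0]
eef_rot: [-0.139, 0.979, 0.011, 0.151]
contact_force: [-0.3, 1.2, 0.0]
finger_gap: 66.4
gripper_force: 0.0
11.775 [562.3 182.8 161. ] [-0.1391  0.9786  0.0109  0.151 ] [-0.32  1.17  0.02] 66.35547502986928
[ 2.000e-03  3.440e-01 -4.760e-01  2.017e+00  4.250e-01  5.540e-01
  1.092e+00] [[-0.916, -0.275, 0.293], [-0.269, 0.961, 0.063], [-0.299, -0.021, -0.954]]
0.82 [272. 238.]
0.81 [487.  50.]
0.79 [392. 233.]
0.69 [474. 236.]
```

View pics/w4.png

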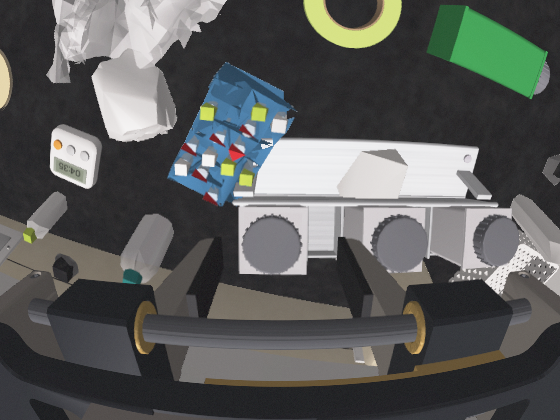

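The wrist view shows b seated again at (398,240), a at (495,240), and target c's cap at (270,243).

Run:
```python
from m import *
C=caps([(271,243),(398,241),(495,241)],34)
# target tool pose
a=np.radians(106.2);yr=np.array([np.cos(a),np.sin(a),0]);xr=np.array([yr[1],-yr[0],0]);z=np.array([0,0,1])
t=np.radians(16);td=np.sin(t)*xr-np.cos(t)*z
q=R.from_matrix(np.c_[np.cross(yr,td),yr,td]);print("rot",np.degrees((q*Rt.inv()).as_rotvec()).round(2))
```

```text
(271, 243) 2437 ctr [579.5 180.  134.9] mean [579.3 180.  134.7] r 19.3 n [-0.484 -0.137  0.864]
(398, 241) 517 ctr [557.3 276.5 121.7] mean [554.  263.5 135.9] r 91.8 n [-0.037  0.741  0.671]
(495, 241) 399 ctr [557.1 436.3  70. ] mean [534.3 354.9 128.1] r 122.2 n [-0.097  0.596  0.797]
rot [0.75 1.65 0.19]
```

```bash
python3 -m pendant '[[0.4,-7.6,-4.8,0.75,1.65,0.19,0.28],[0,0,0,0,0,0,0.28],[0,0,0,0,0,0,0.28]]'; python3 -m pendant '[[10.8,3.1,-19.5,0,0,0,0.28],[10.8,3.1,-19.5,0,0,0,0.28],[10.8,3.2,-19.5,0,0,0,0.28],[0,0,0,0,0,0,0.28],[0,0,0,0,0,0,0.28]]'
```

```text
t: 12.3
ee_pos: [563.2, 174.2, 156.2]
eef_rot: [-0.139, 0.981, 0.019, 0.138]
contact_force: [-0.7, -0.2, 0.6]
finger_gap: 66.3
gripper_force: 0.0
t: 12.92
ee_pos: [595.5, 183.7, 98.2]
eef_rot: [-0.139, 0.98, 0.019, 0.138]
contact_force: [0.2, 0.0, -0.0]
finger_gap: 65.9
gripper_force: 0.0
```

Target is (605.9, 187.8, 78.2), so I'll descend the rest of the way, close, lift 45 mm along the axis and read the force.

```bash
python3 -m pendant '[[10.4,3.8,-19.5,0,0,0,0.28],[0,0,0,0,0,0,0.28],[0,0,0,0,0,0,0.28]]'; python3 -m pendant '[[0,0,0,0,0,0,1],[0,0,0,0,0,0,1],[0,0,0,0,0,0,1],[0,0,0,0,0,0,1]]'; python3 -m pendant '[[-4.8,-1.4,8.7,0,0,0,1],[-4.8,-1.4,8.7,0,0,0,1],[-4.8,-1.4,8.7,0,0,0,1],[-4.8,-1.4,8.7,0,0,0,1],[0,0,0,0,0,0,1]]' ; for i in 1 2 3 4; do python3 -m pendant '[[0,0,0,0,0,0,1]]' | sed -n '2p;4p'; done
```

```text
t: 13.3
ee_pos: [606.0, 187.1, 79.1]
eef_rot: [-0.138, 0.98, 0.019, 0.138]
contact_force: [-1.1, -0.7, -0.3]
finger_gap: 66.2
gripper_force: 0.0
t: 13.8
ee_pos: [606.4, 187.2, 78.7]
eef_rot: [-0.138, 0.98, 0.019, 0.138]
contact_force: [-2.0, 0.3, 5.7]
finger_gap: 49.9
gripper_force: 29.9
t: 14.42
ee_pos: [586.8, 181.1, 113.8]
eef_rot: [-0.138, 0.981, 0.019, 0.138]
contact_force: [1.3, 0.4, -0.4]
finger_gap: 50.2
gripper_force: 29.8
ee_pos: [587.1, 181.2, 113.1]
contact_force: [1.7, 0.1, 0.3]
ee_pos: [587.2, 181.3, 112.9]
contact_force: [0.0, -0.1, 1.1]
ee_pos: [587.2, 181.3, 112.8]
contact_force: [2.0, -1.3, 1.3]
ee_pos: [587.1, 181.3, 112.8]
contact_force: [1.9, 0.2, 1.1]
```

```bash
python3 -m pendant '[[0,0,4,0,0,0,1],[-4,-1.2,10,0,0,0,1],[-4,-1.2,10,0,0,0,1],[-4,-1.2,9,0,0,0,1],[0,0,0,0,0,0,1]]' ; for i in 1 2 3 4; do python3 -m pendant '[[0,0,0,0,0,0,1]]' | sed -n '2p;4p'; done
```

```text
t: 15.55
ee_pos: [575.1, 177.6, 147.0]
eef_rot: [-0.138, 0.98, 0.019, 0.139]
contact_force: [-0.1, -0.1, -1.0]
finger_gap: 50.3
gripper_force: 29.9
ee_pos: [574.9, 177.5, 145.9]
contact_force: [-0.4, 0.0, -0.6]
ee_pos: [574.7, 177.6, 145.5]
contact_force: [-0.4, -0.7, -1.7]
ee_pos: [574.8, 177.7, 145.5]
contact_force: [-0.2, 0.3, -1.3]
ee_pos: [574.8, 177.7, 145.6]
contact_force: [0.3, 0.7, -1.0]
```

c reads about 0.12 kg, so it is empty too and a must be full. I'll put c back.

```bash
python3 -m pendant '[[1.8,0.7,-7,0,0,0,1],[1.8,0.6,-7.4,0,0,0,1],[0,0,0,0,0,0,1]]';python3 -m pendant '[[4.8,1.4,-8.7,0,0,0,1],[4.8,1.4,-8.7,0,0,0,1],[4.8,1.4,-8.7,0,0,0,1],[4.8,1.4,-8.7,0,0,0,1],[0,0,0,0,0,0,1]]'
```

```text
t: 16.42
ee_pos: [578.2, 178.9, 130.4]
eef_rot: [-0.138, 0.981, 0.019, 0.137]
contact_force: [-0.9, 0.2, -1.2]
finger_gap: 50.3
gripper_force: 29.9
t: 17.05
ee_pos: [597.5, 184.6, 95.6]
eef_rot: [-0.138, 0.981, 0.019, 0.137]
contact_force: [-0.5, 0.1, -1.3]
finger_gap: 50.4
gripper_force: 29.9
```

```bash
python3 -m pendant '[[4.3,1.3,-8,0,0,0,1],[2.4,0.7,-4.3,0,0,0,1],[0,0,0,0,0,0,1]]'
```

```text
t: 17.42
ee_pos: [604.4, 186.6, 84.0]
eef_rot: [-0.138, 0.981, 0.019, 0.137]
contact_force: [-0.1, -0.1, -1.4]
finger_gap: 50.3
gripper_force: 29.9
```

```bash
python3 -m pendant '[[1.2,0.4,-2.6,0,0,0,1],[1,0.3,-2.4,0,0,0,1],[0,0,0,0,0,0,1],[0,0,0,0,0,0,1]]'; python3 -m pendant '[[0,0,0,0,0,0,0.28],[0,0,0,0,0,0,0.28],[0,0,0,0,0,0,0.28],[-10.8,-3.1,19.5,0,0,0,0.28],[-10.8,-3.1,19.5,0,0,0,0.28]]'; python3 -m pendant '[[-10.8,-3.1,19.5,0,0,0,0.28],[-10.8,-3.2,19.5,0,0,0,0.28],[-12,40,12,0,0,0,0.28],[-13,45,0,0,0,0,0.28],[-13,45,0,0,0,0,0.28]]';python3 -m pendant '[[-12.6,43,-12,0,0,0,0.28],[0,0,0,0,0,0,0.28],[0,0,0,0,0,0,0.28],[0,0,0,0,0,0,0.28]]'
python3 w.py w5 | head -1
python3 - <<'E'
from m import *
out=[r["position"] for r in manip.outline_of("wrist","bottle_a")];print(np.round(out).tolist())
C=caps([(288,243)],40)
a=np.radians(106.2);yr=np.array([np.cos(a),np.sin(a),0]);xr=np.array([yr[1],-yr[0],0]);z=np.array([0,0,1])
t=np.radians(16);td=np.sin(t)*xr-np.cos(t)*z
q=R.from_matrix(np.c_[np.cross(yr,td),yr,td]);print("rot",np.degrees((q*Rt.inv()).as_rotvec()).round(2),manip.state()["joint_positions"].round(2))
E
```

```text
t: 17.92
ee_pos: [606.6, 187.3, 79.4]
eef_rot: [-0.138, 0.981, 0.019, 0.138]
contact_force: [-0.6, 0.2, -1.3]
finger_gap: 50.0
gripper_force: 29.9
t: 18.55
ee_pos: [584.6, 181.1, 118.6]
eef_rot: [-0.138, 0.981, 0.019, 0.137]
contact_force: [-0.7, -0.0, 0.4]
finger_gap: 66.0
gripper_force: 0.0
t: 19.18
ee_pos: [525.4, 305.8, 170.0]
eef_rot: [-0.138, 0.981, 0.019, 0.138]
contact_force: [-1.2, 0.2, 0.5]
finger_gap: 65.8
gripper_force: 0.0
t: 19.68
ee_pos: [513.8, 346.1, 157.5]
eef_rot: [-0.137, 0.981, 0.019, 0.138]
contact_force: [0.7, 0.6, -0.3]
finger_gap: 66.2
gripper_force: 0.0
19.675 [513.8 346.1 157.5] [-0.1372  0.9807  0.0188  0.1379] [ 0.73  0.61 -0.26] 66.19190003490576
[[167.0, 239.0], [312.0, 34.0], [285.0, 245.0]]
(288, 243) 536 ctr [594.3 369.8  78.9] mean [531.6 353.2 132.8] r 93.8 n [ 0.666 -0.301  0.682]
rot [0.05 0.02 0.28] [-0.33  0.41 -0.47  1.92  0.52  0.65  0.72]
```

View pics/w5.png

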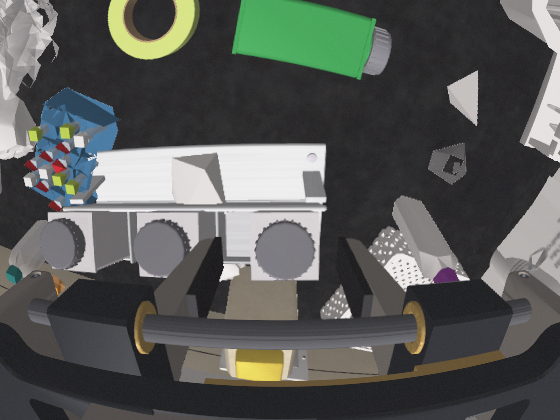

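The wrist view shows c (63,243) and b (162,246) seated level, and the target a's cap at (286,248).

Run:
```python
from m import *
C=caps([(286,249)],32)
print((C[0]+[26.1,7.7,-56.4]).round(1))
```

```text
(286, 249) 2477 ctr [529.5 352.7 135.1] mean [529.  352.4 134.7] r 19.7 n [-0.484 -0.141  0.864]
[555.6 360.4  78.7]
```

```bash
python3 -m pendant '[[-1,1.5,0,0,0,0,0.28],[10.8,3.1,-19.8,0,0,0,0.28],[10.8,3.1,-19.8,0,0,0,0.28],[10.8,3.2,-19.8,0,0,0,0.28],[0,0,0,0,0,0,0.28]]'; python3 -m pendant '[[0,0,0,0,0,0,0.28],[10.5,3.2,-19.8,0,0,0,0.28],[0,0,0,0,0,0,0.28],[0,0,0,0,0,0,0.28]]'
```

```text
t: 20.45
ee_pos: [543.9, 357.9, 96.4]
eef_rot: [-0.138, 0.981, 0.019, 0.137]
contact_force: [-0.6, 0.5, -0.5]
finger_gap: 66.0
gripper_force: 0.0
t: 20.95
ee_pos: [554.5, 362.3, 79.2]
eef_rot: [-0.139, 0.98, 0.02, 0.138]
contact_force: [0.2, -0.5, 0.7]
finger_gap: 66.0
gripper_force: 0.0
```

```bash
python3 -m pendant '[[0,0,0,0,0,0,1],[0,0,0,0,0,0,1],[0,0,0,0,0,0,1],[0,0,0,0,0,0,1]]'; python3 -m pendant '[[-4.2,-1.2,9,0,0,0,1],[-4.2,-1.2,9,0,0,0,1],[-4.2,-1.2,9,0,0,0,1],[-4.2,-1.2,9,0,0,0,1],[-4.2,-1.2,9,0,0,0,1]]' ; python3 -m pendant '[[-4.2,-1.2,9,0,0,0,1],[-4.2,-1.2,9,0,0,0,1],[-5,-1.2,12,0,0,0,1],[-5,-1.2,12,0,0,0,1],[0,0,0,0,0,0,1]]'; for i in 1 2 3 4; do python3 -m pendant '[[0,0,0,0,0,0,1]]' | sed -n '2p;3p;4p'; done;python3 -c "
from h import *
s=manip.state();print(s['joint_positions'].round(3))"
```

```text
t: 21.45
ee_pos: [554.8, 362.1, 78.9]
eef_rot: [-0.138, 0.981, 0.019, 0.138]
contact_force: [-2.3, -1.5, 5.2]
finger_gap: 49.9
gripper_force: 30.0
t: 22.08
ee_pos: [533.1, 355.7, 123.6]
eef_rot: [-0.138, 0.981, 0.019, 0.138]
contact_force: [0.1, 0.4, -4.1]
finger_gap: 49.6
gripper_force: 30.0
t: 22.7
ee_pos: [515.5, 351.6, 166.7]
eef_rot: [-0.138, 0.98, 0.02, 0.139]
contact_force: [0.3, 0.3, -3.8]
finger_gap: 49.9
gripper_force: 30.0
ee_pos: [515.3, 350.9, 165.1]
eef_rot: [-0.138, 0.981, 0.019, 0.138]
contact_force: [-0.5, -0.4, -4.4]
ee_pos: [515.2, 350.8, 164.6]
eef_rot: [-0.138, 0.981, 0.019, 0.137]
contact_force: [0.0, -0.5, -3.8]
ee_pos: [515.2, 351.0, 164.7]
eef_rot: [-0.138, 0.981, 0.019, 0.137]
contact_force: [-0.5, -0.6, -3.9]
ee_pos: [515.3, 351.1, 164.9]
eef_rot: [-0.138, 0.981, 0.019, 0.138]
contact_force: [-0.2, 0.4, -4.0]
[-0.322  0.409 -0.482  1.909  0.51   0.674  0.733]
```

a weighs about 0.41 kg, so it is the full one. I'll raise it, bring it upright and carry it to the pan.

```bash
python3 -m pendant '[[-5,-3,35,0,0,0,1],[-5,-5,35,0,0,0,1],[5,-20,10,-2.79,9.6,0,1],[5,-25,5,-2.79,9.6,0,1],[5,-30,0,-2.79,9.6,0,1]]'; python3 -m pendant '[[10,-42,0,0,0,-5.2,1],[10,-45,0,0,0,-5.2,1],[10,-45,0,0,0,-5.2,1],[5,-45,0,0,0,-5.2,1],[0,-45,0,0,0,-5.2,1]]'; python3 -m pendant '[[0,-45,0,0,0,-5.2,1],[-10,-45,0,0,0,-5.2,1],[-10,-45,0,0,0,-5.2,1],[-15,-45,0,0,0,-5.2,1],[-15,-45,0,0,0,-5.2,1]]'; python3 -m pendant '[[-20,-45,0,0,0,-5.2,1],[-20,-45,0,0,0,-5.2,1],[-20,-35,0,0,0,-5.2,1],[0,0,0,0,0,-5.2,1],[0,0,0,0,0,0,1]]';python3 -c "
from h import *
s=manip.state();print(s['joint_positions'].round(3))"
```

```text
t: 23.82
ee_pos: [521.5, 268.1, 251.9]
eef_rot: [-0.139, 0.983, -0.017, -0.121]
contact_force: [0.8, -0.3, -5.3]
finger_gap: 49.9
gripper_force: 30.0
t: 24.45
ee_pos: [556.2, 44.3, 250.0]
eef_rot: [0.087, 0.989, 0.01, -0.121]
contact_force: [0.2, 0.4, -4.0]
finger_gap: 49.9
gripper_force: 30.0
t: 25.08
ee_pos: [505.3, -180.7, 250.1]
eef_rot: [0.307, 0.944, 0.037, -0.115]
contact_force: [0.5, -0.3, -4.8]
finger_gap: 49.7
gripper_force: 30.0
t: 25.7
ee_pos: [445.1, -304.7, 250.1]
eef_rot: [0.472, 0.873, 0.057, -0.107]
contact_force: [0.7, 1.3, -4.3]
finger_gap: 49.9
gripper_force: 30.0
[ 0.677  0.388 -0.108  1.664 -0.058  1.316  1.174]
```

```bash
python3 -m pendant '[[0,0,0,0,0,0,1],[0,0,0,0,0,0,1]]' >/dev/null; python3 w.py w6 | head -1
python3 - <<'E'
from m import *
im=cam("side")
for r in manip.outline_of("side","bottle_a")[:4]:
    P=cloud(im,r["mask"]);print(round(r["conf"],2),np.round(r["position"]),np.median(P,0).round(),P.min(0).round(),P.max(0).round())
print(Rt.as_matrix().round(3).tolist())
p=np.hstack([D["pix"][150:420,130:430],cv2.resize(im["pixels"][200:340,190:370],None,fx=1.928,fy=1.928)[:270]])
cv2.imwrite("pics/c6.png",p)
E
```

```text
25.95 [ 446.  -303.1  250.2] [ 0.4702  0.8741  0.0572 -0.1075] [-0.25  0.25 -3.92] 49.88876410423219
0.68 [213. 188.] [392. 301.  47.] [365. 273.  -2.] [434. 479.  56.]
0.56 [289. 253.] [ 441. -331.  238.] [ 413. -344.  192.] [ 479. -304.  295.]
0.53 [257. 171.] [562. 254. 118.] [535. 189.   3.] [664. 516. 146.]
0.47 [275. 182.] [581. 168. 124.] [ 419. -338.   82.] [608. 196. 430.]
[[-0.535, 0.834, -0.134], [0.81, 0.551, 0.201], [0.242, -0.001, -0.97]]
```

View pics/c6.png

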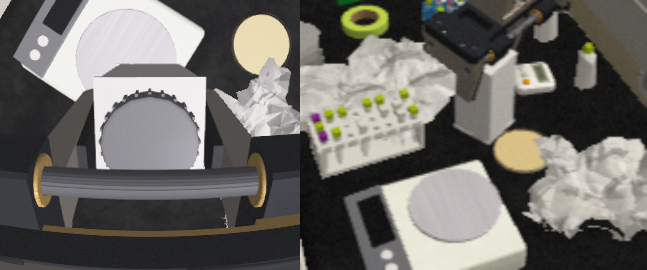

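The left crop shows the cap at full-image (280,293) in the fingers. The right crop shows the bottle about upright at side pixel (323,265), with the pan ahead and clear. I'll measure the lean.

Run:
```python
from m import *
C=caps([(280,275)],34)
# top face of body: bright, around cap: shoulders
from numpy.linalg import svd
im=cam("side")
r=min(manip.outline_of("side","bottle_a"),key=lambda r:np.hypot(*(np.array(r["position"])-[289,253])))
m=cv2.erode(r["mask"].astype(np.uint8),np.ones((5,5)))>0
P=cloud(im,m);hsv=cv2.cvtColor(im["pixels"],cv2.COLOR_BGR2HSV)
P=P[(P[:,2]>180)&(P[:,2]<300)]
# the facet split by horizontal normals: RANSAC planes
rng=np.random.default_rng(0)
for k in range(2):
    best=0
    for _ in range(500):
        t=P[rng.choice(len(P),3,False)];n=np.cross(t[1]-t[0],t[2]-t[0]);L=np.linalg.norm(n)
        if L<50: continue
        n/=L;i=abs((P-t[0])@n)<1.5
        if i.sum()>best:best=i.sum();bi=i
    q=P[bi].mean(0);n=svd(P[bi]-q)[2][2];print("facet",best,len(P),q.round(1),n.round(3));P=P[~bi]
pn=Rt.as_matrix()
# predicted axis: tool rotated 14deg about tool y
for s in(14,):
    print("pred axis",(-np.cos(np.radians(s))*pn[:,2]+np.sin(np.radians(s))*pn[:,0]).round(3))
```

```text
(280, 275) 144 ctr [ 438.8 -293.7  311.1] mean [ 438.7 -293.6  309.5] r 9.1 n [-0.566  0.818  0.1  ]
facet 345 635 [ 453.2 -334.4  250.1] [-0.536  0.844  0.003]
facet 244 290 [ 428.9 -329.6  230.4] [-0.836 -0.548  0.001]
pred axis [0.001 0.001 1.   ]
```

The bottle is vertical within 0.2°, with its centre at (448.5, -306.9) and foot at z≈192. Next is a shift of (-36, -11.6), then lowering.

```bash
python3 -m pendant '[[-18,-5.8,-20,0,0,0,1],[-18,-5.8,-25,0,0,0,1],[0,0,-25,0,0,0,1],[0,0,-20,0,0,0,1],[0,0,-15,0,0,0,1]]'; python3 -m pendant '[[0,0,-7,0,0,0,1],[0,0,0,0,0,0,1],[0,0,0,0,0,0,1]]'
```

```text
t: 26.88
ee_pos: [409.2, -315.5, 144.4]
eef_rot: [0.471, 0.873, 0.057, -0.108]
contact_force: [-0.1, -0.3, -3.5]
finger_gap: 50.0
gripper_force: 30.0
t: 27.25
ee_pos: [409.8, -315.8, 138.8]
eef_rot: [0.471, 0.874, 0.057, -0.107]
contact_force: [-0.2, 0.1, -3.5]
finger_gap: 50.0
gripper_force: 30.0
```

```bash
python3 -m pendant '[[0,0,-4,0,0,0,1],[0,0,-3,0,0,0,1],[0,0,-2,0,0,0,1],[0,0,0,0,0,0,1],[0,0,0,0,0,0,1]]'|sed -n 2,4p; for i in 1 2 3 ; do python3 -m pendant '[[0,0,-1,0,0,0,1],[0,0,0,0,0,0,1]]'|sed -n '2p;4p'; done
```

```text
ee_pos: [409.3, -315.5, 129.2]
eef_rot: [0.471, 0.873, 0.057, -0.108]
contact_force: [-0.5, -0.8, -4.3]
ee_pos: [409.3, -315.5, 128.1]
contact_force: [-0.2, 0.6, -4.6]
ee_pos: [409.2, -315.5, 127.1]
contact_force: [-0.2, 0.7, -4.3]
ee_pos: [409.4, -315.6, 126.8]
contact_force: [-2.2, 1.9, 3.6]
```

```bash
python3 -m pendant '[[0,0,0,0,0,0,0.6],[0,0,0,0,0,0,0.3],[0,0,0,0,0,0,0.1],[0,0,0,0,0,0,0.1],[0,0,0,0,0,0,0.1]]'; python3 -m pendant '[[0,0,15,0,0,0,0.1],[0,0,30,0,0,0,0.1],[0,0,40,0,0,0,0.1],[0,0,40,0,0,0,0.1],[-10,40,30,0,0,0,0.1]]'; python3 -m pendant '[[0,50,10,0,0,0,0.1],[0,50,0,0,0,0,0.1],[0,50,0,0,0,0,0.1],[0,0,0,0,0,0,0.1]]'
python3 - <<'E'
from h import *
a=cam("side");b=cam("top")
for n,im in(("side",a),("top",b)):
  for r in manip.outline_of(n,"bottle_a"):
    P=cloud(im,r["mask"]);print(n,round(r["conf"],2),np.round(r["position"]),np.median(P,0).round(),P.min(0).round(),P.max(0).round())
cv2.imwrite("pics/end.png",np.hstack([cv2.resize(a["pixels"][140:360,180:380],(400,440)),cv2.resize(b["pixels"][150:320,140:430],(400,234))[:].repeat(1,0) if 0 else cv2.copyMakeBorder(cv2.resize(b["pixels"][150:320,140:430],(400,234)),0,206,0,0,cv2.BORDER_CONSTANT)]))
E
```

```text
t: 29.25
ee_pos: [409.4, -315.5, 126.1]
eef_rot: [0.471, 0.873, 0.057, -0.108]
contact_force: [-0.2, 0.4, -0.3]
finger_gap: 82.7
gripper_force: 0.0
t: 29.88
ee_pos: [399.7, -277.4, 283.7]
eef_rot: [0.473, 0.873, 0.057, -0.106]
contact_force: [0.5, 0.3, 0.1]
finger_gap: 82.8
gripper_force: 0.0
t: 30.38
ee_pos: [399.4, -122.1, 292.6]
eef_rot: [0.469, 0.875, 0.057, -0.107]
contact_force: [-0.6, -0.2, 0.4]
finger_gap: 83.2
gripper_force: 0.0
side 0.7 [269. 292.] [ 402. -337.  145.] [ 376. -356.   -0.] [ 498. -145.  193.]
side 0.69 [277. 185.] [592. 166. 109.] [560. 146.  -0.] [692. 366. 146.]
top 0.94 [197. 194.] [578. 267. 122.] [539. 242.  18.] [630. 320. 147.]
top 0.6 [225. 184.] [603. 182. 125.] [566. 154.  20.] [653. 223. 147.]
top 0.56 [176. 253.] [398. 331.  49.] [372. 276.  -4.] [427. 399.  58.]
```

View pics/end.png

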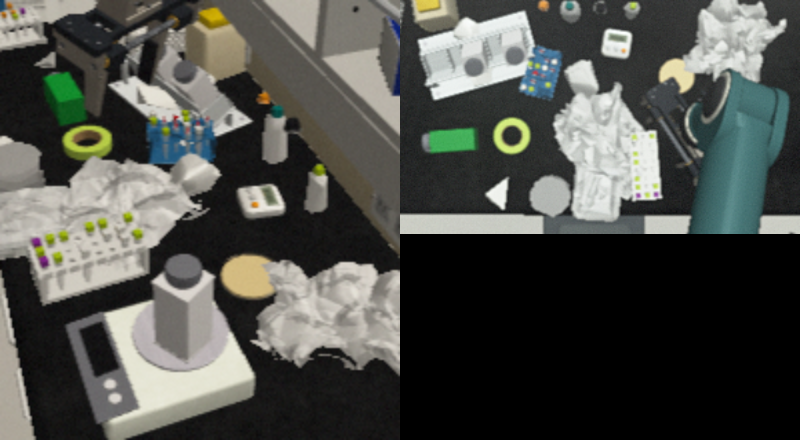

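The side view shows the full bottle upright at the pan's middle (side pixel about (271,294)). b and c measure the same as at the start, and the timer, tape roll and dish are in place.

```bash
python3 -m pendant '[[0,0,0,0,0,0,0.1],[0,0,0,0,0,0,0.1]]' | head -1; python3 -c "
from rig import manip
print(manip.finish_job())"
```

```text
t: 30.82
the job is handed in; nothing more can be done
None
```

Handed in at about 31 s: bottle_a is the full one (about 0.41 kg) and stands upright in the middle of the pan, the empty b and c are back in their bays, and in the last pictures the timer, tape roll and dish look untouched; no verdict was returned.

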